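Clear the lathe bed and raise the tool rest to centre height

TASK

Make the wood lathe ready for the next blank: first pick the flat spanner off the lathe bed, lay it flat in the blue tool tray and let go of it. Then take the tool rest by its bar and draw it straight up in its holder, without letting it bind or pulling its post out of the bore, until its top edge is level with the points of the two centres and the bar lies parallel to the bed. Leave the other things on the bench where they are, and finish still holding the rest there, so that I can lock it.

Things in the scene. Friction and masses are not known exactly. Their poses are not given: they have to be found in the camera images.
- lathe: Mini wood lathe, grey-green castings, fixed. Origin: at bench level under mid bed; y along the bed to the headstock (rounded casting with black panel, y 245 to 430 mm, 285 high), x across it, away from the robot. Bed top, 95 above the bench: two steel ways, x 15 to 50 either side of a 30 slot. Tailstock y -433 to -190, 290 high. Between the points only rest, holder and spanner stand above the bed.
- centre_point (a point): The point of the live centre in the tailstock, at lathe (0, -190, 220) mm: the height to which the rest's top edge is to come. Its axes are the lathe's, z up.
- drive_point (a point): The point of the spur centre in the headstock, at lathe (0, 190, 220) mm, same height.
- banjo: Holder (banjo) of the tool rest, grey-green, fixed on the bed: a foot 44 mm wide, 20 high across the bed and, in front of the bed, a boss of 38 diameter with an upright through bore of 17, its lock loose. Origin: on the bore's axis at bed-top level, x along the foot, away from the robot. Boss from 15 below to 50 above it; small lock lever on its -y side, to 75 mm out, below the boss's top.
- bore_mouth (a point): Middle of the bore's upper mouth, 50 mm above the holder's origin, 145 mm above the bench. z up.
- toolrest: Tool rest, loose, steel, 0.44 to 0.72 kg, T-shaped: a post of 16 mm diameter, 95 long, slides and turns in the bore with 1 mm play; on it a black bar 150 long (y), 14 thick (x). Origin: on the post's axis under its shoulder, z up. Above it: collar of 28 diameter to 13 mm, bar's flat sides 12 to 31, top 36. It starts with the shoulder on the boss, up to 0.45 rad out of parallel with the bed.
- rest_top (a point): Middle of the tool rest's top edge (a bright round edge, 10 mm diameter), over the post's axis, 36 mm above the tool rest's origin. Pinch the bar here from above, across its 14 mm thickness; nothing stands within 35 mm beside it. If let go, the rest drops back home.
- post_foot (a point): Lower end of the post, 95 mm below the tool rest's origin.
- spanner: Flat open-ended spanner, loose, 110 to 170 g, 6 mm thick and 140 mm long, lying flat across the ways of the bed. Origin: on its underside, middle of its length; x axis along it towards the dark jaws, z up. The yellow handle, 20 mm wide, reaches from x -70 to 26 mm; the dark jaw end, 46 mm wide, from 24 to 70 mm. It balances at about x = 7 mm; pinch the handle across its width near x = 0.
- tray: Blue tool tray with a black rubber floor, fixed on the bench in front of the lathe, left or right: 140 mm (its x) by 210 mm (its y), 32 mm high, walls 4 mm, floor 4 mm thick. Origin: centre of its underside.
- blanks: Plywood box of square turning blanks, fixed, same footprint as the tray (140 by 210 mm), up to 70 mm high, on the other side of the bench. Origin: centre of its underside.
- gouge: Spindle gouge, 300 mm long, wooden handle, lying on the bench near the robot. Origin on its underside, mid length. Leave alone.
- calipers: Steel outside calipers, 105 mm long, 80 mm wide, 12 mm high, lying on the bench. Origin under the brass pivot, x axis towards the tips. Leave alone.
- waxtin: Round wax tin with a red lid, 74 mm diameter, 32 mm high, standing on the bench. Origin: centre of its underside. Leave alone.
- glue: White glue bottle with an orange cap, 52 mm diameter, 150 mm high, standing behind the lathe. Origin: centre of its underside. Leave alone.
- mallet: Wooden mallet, 260 mm long, lying behind the lathe. Origin on its underside, mid length. Leave alone.
- chuck: Steel four-jaw chuck, 94 mm diameter, 61 mm high, lying behind the lathe. Origin: centre of its underside. Leave alone.
Mind the look-alikes: they are no part of the job. What is shaped like the toolrest but pink is not meant.

How it is judged:
By the outcome, as a careful person would: the job done as asked, in the order asked, and still so for the second after the job is handed in, while the arm keeps its last pose, push and grip.
It also fails if it takes over 64 s, if anything falls off the work surface, if the arm or the gripper's body presses on something with over 40 N, if the wrist force passes 120 N, or if a joint passes its speed limit or range.

ROBOT

A 7-joint arm with a two-finger parallel gripper is mounted at the origin on the work surface. World frame = base frame: x ahead of the robot, y to its left, z up, the work surface at z = 0. Lengths are in m, angles in rad, forces in N, time in s.
With the tool pointing down it reaches from about 0.4 to 0.925 m from the base axis. Payload 5.6 kg.
Tool frame: the origin (TCP) lies midway between the tips of the shut fingers; the grasp point (between the pads) lies 19 mm behind it; z points along the fingers, y is the line along which they close (so a half turn about z gives the same grasp; the last joint's range is limited). The gripper opens to 85 mm and grips with 20 to 120 N. Pads are 22 mm wide; open, the fingers measure 114 mm over their backs; the gripper's body (76 mm by 85 mm) begins 54 mm behind the grasp point. The pads swing forward as they close: fully open they stand 13 mm farther back than shut.
Start: joints at [-1.199, 0.468, -0.012, 1.603, 0.006, 1.071, -0.056], TCP at [0.262, 0.595, 0.207] pointing down, gripper open.
Joint ranges: [-2.53, 2.53], [-0.31, 2.02], [-1.57, 1.55], [0.28, 2.44], [-1.29, 4.43], [0.15, 1.84], [-2.92, 2.92]. Speed limits (rad/s): [2.57, 2.57, 3.14, 3.14, 3.14, 3.14, 3.14].

INTERFACE

Orientations are given as [roll, pitch, yaw] about the fixed x, y, z axes, in that order (R = Rz(yaw) Ry(pitch) Rx(roll)).
In Python, from station import state, get_image, sign_off gives the robot as it stands. The module is installed in compiled form; this text tells all that it offers.
- The arm moves only by the tool carry_out, never from a script. Its argument "plan" is a list that holds one entry, the list of rows, each a list of 4 numbers: the shift along the tool's x, y, z normalised to -1 to 1, where 1 is 100 cm, then the turn about the tool's z normalised to -1 to 1, where 1 is 1.5 rad. A call has exactly 10 rows; each row is the pose to reach, as a shift and turn from the pose commanded when the call began, along the tool's axes at that moment; what a row does not reach only later rows make up. A row lasts 1/8 s, in which the tool goes at most 62.5 mm and 10.7 degrees, less where a joint would pass 70% of its speed; a pose out of reach is approached as far as the arm can. A call with a number of a shift or a turn outside -1 to 1 is refused whole. A call with a gripper value outside its range is refused whole. "jaw" is the opening, from 0 (shut) to 1 (fully open), set as the call begins (left out, the last holds). The fingers move at their own pace and stop on an object; the grip force is fixed at half the most. Time passes only in rows, so rows that repeat a pose let the fingers close, or fill a call up. It gives the time, the measured TCP pose, the force, the opening and the grip force at its end, in the units of the state.
- state(): the state, without advancing time (a new reading comes with each control period).
- get_image(name): name is "scene" or "top" or "wrist"; returns a dict with "color" (400x640x3 uint8, red, green, blue), "fov_y" (degrees; the focal length in pixels is half the picture's height over the tangent of half this angle, whatever the lens; pixels are square), "cx", "cy" (the principal point, pixels), "distortion" ([k1, k2, p1, p2, k3] as OpenCV has them; the pictures are not rectified), "T" (4x4, takes a point from camera to world coordinates); the wrist camera has in their place "tool_from_camera" (4x4, takes a point from camera to tool coordinates, whose origin is the TCP and whose axes are the flange's). Camera axes: x right, y down, z forward; pixel columns grow to the right and rows downward; lengths in m; the calibration is good to about 2 mm. A picture is of the moment at which its call begins: read the wrist's pose just before it. There is no depth.
- sign_off(): hands the job in; it is judged then, once.
The state is a dict: "t": time; "joints": joint angles; "qd": joint speeds; "joint_efforts": joint torques, N m; "eef_pos": TCP position; "orientation": TCP orientation; "ft_force": force on the tool from outside, world axes, zero at the start; "ft_torque": the same for the moment, N m; "gripper_width": opening from 0.0 (shut) to 1.0 (fully open); "gripper_force": force on a finger pad.
Only numpy, scipy, OpenCV 4.12 (cv2) and the standard library are available. Lean on these libraries where they do the work, as an engineer would, in place of code of your own. Each camera call takes 0.05 s, during which the arm holds its last target. There are 200 camera calls.

## Working session

There is one attempt and no reset: what is moved stays moved. The work goes in short steps, Python scripts to look and compute and a tool call to move; the robot and the scene stay as the last step left them, time stands still between calls to the robot, and variables do not carry over. Pictures are saved under pics/ and viewed, at most 10 in all, crops included, and the job is handed in when it is done.

Besides the shell and the picture viewer there is one more tool, called by a JSON object that holds its "name" and its "arguments", one argument or row to a line. carry_out: Moves the arm, as the interface text tells. Scaled input: -1 to 1 covers 100 cm each way for a shift and 1.5 rad each way for a turn. Its arguments: {"type":"object","properties":{"plan":{"type":"array"},"jaw":{"type":"number"}},"required":["plan"]}

```bash
mkdir -p pics; cat > h.py <<'E'
import numpy as np, cv2
from station import state,get_image
from scipy.spatial.transform import Rotation as R
def K(im):
    f=im["color"].shape[0]/2/np.tan(np.radians(im["fov_y"])/2)
    return np.array([[f,0,im["cx"]],[0,f,im["cy"]],[0,0,1.]])
def pose(s):
    T=np.eye(4);T[:3,:3]=R.from_euler('xyz',s["orientation"]).as_matrix();T[:3,3]=s["eef_pos"];return T
def cam(im,s=None):
    return np.array(im["T"]) if "T" in im else pose(s)@np.array(im["tool_from_camera"])
def px2plane(im,T,pts,z):
    u=cv2.undistortPoints(np.array(pts,float).reshape(-1,1,2),K(im),np.array(im["distortion"],float)).reshape(-1,2)
    d=np.c_[u,np.ones(len(u))]@T[:3,:3].T
    z=np.broadcast_to(z,len(u))
    return T[:3,3]+d*((z-T[2,3])/d[:,2])[:,None]
def proj(im,T,P):
    Ti=np.linalg.inv(T)
    return cv2.projectPoints(np.array(P,float).reshape(-1,1,3),cv2.Rodrigues(Ti[:3,:3])[0],Ti[:3,3],K(im),np.array(im["distortion"],float))[0].reshape(-1,2)
def save(im,name):
    cv2.imwrite("pics/"+name+".png",im["color"][:,:,::-1])
def load(n):
    return np.load(f"pics/{n}.npy",allow_pickle=True).item()
E
python3 - <<'E'
from h import *
s=state();print(s)
for n in("top","scene","wrist"):
    im=get_image(n);save(im,n+"0");im["s"]=s;np.save(f"pics/{n}0.npy",im,allow_pickle=True)
    print(n,{k:v for k,v in im.items() if k not in("color","s")})
E
```

```text
{'t': 0.0, 'joints': array([-1.19898378,  0.46838285, -0.01162295,  1.60360725,  0.00596507,
        1.07141169, -0.05630204]), 'qd': array([-7.56215472e-04,  3.38611046e-04, -3.47737348e-04,  6.75020000e-04,
        8.09094454e-05, -1.72959944e-03,  3.02613497e-04]), 'joint_efforts': array([ 8.32102796e-04, -5.32374787e+01,  2.22606497e-02, -2.51295161e+01,
        1.15653151e-02,  7.88928039e-03,  3.08704401e-06]), 'eef_pos': array([0.26176582, 0.59430904, 0.20614146]), 'orientation': array([-3.13982020e+00,  8.43735620e-05,  2.72671531e+00]), 'ft_force': array([-0.54458308, -0.01213626,  0.18094089]), 'ft_torque': array([-0.00571427,  0.0179668 ,  0.01173467]), 'gripper_force': 0.0, 'gripper_width': 0.9981331202264939}
top {'fov_y': 49.45434788915899, 'cx': 318.08666219124797, 'cy': 190.80440429544538, 'distortion': array([-0.0594946,  0.       ,  0.       ,  0.       ,  0.       ]), 'T': array([[-0.02199078, -0.99432856,  0.10405349,  0.39412298],
       [-0.99974564,  0.02239218,  0.00269089,  0.01159661],
       [-0.00500562, -0.10396785, -0.99456806,  1.27383578],
       [ 0. 
[... 403 characters left out ...]
     [-8.84951874e-04, -5.62787150e-01, -8.26601380e-01,
         1.04444023e+00],
       [ 0.00000000e+00,  0.00000000e+00,  0.00000000e+00,
         1.00000000e+00]])}
wrist {'fov_y': 58.67689231450068, 'cx': 317.21342532708246, 'cy': 200.7587763632243, 'distortion': array([0.00397044, 0.        , 0.        , 0.        , 0.        ]), 'tool_from_camera': array([[-1.36577667e-03, -9.45851188e-01, -3.24597698e-01,
         8.45919593e-02],
       [ 9.99999051e-01, -1.23293047e-03, -6.14935434e-04,
        -1.91941071e-05],
       [ 1.81431020e-04, -3.24598230e-01,  9.45851974e-01,
        -1.67571643e-01],
       [ 0.00000000e+00,  0.00000000e+00,  0.00000000e+00,
         1.00000000e+00]])}
```

View pics/top0.png

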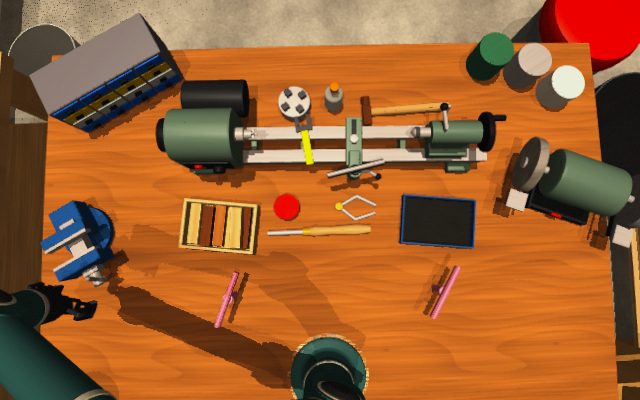

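View pics/scene0.png

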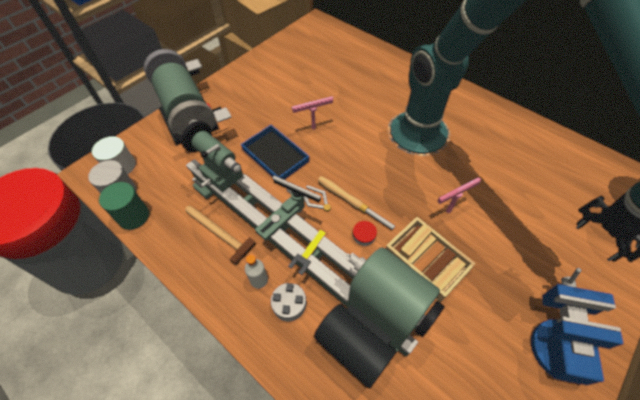

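The top view shows three candidates for the tool rest: the steel/black one in the holder at (356,167) and two pink ones at (228,298) and (445,292). The one at (356,167) fits because it isn't pink and stands in the holder. The spanner is at (306,145) with its jaws up, near (304,126), the tray is at (438,220) and the box of blanks at (219,225). I'll confirm with a crop.

```bash
python3 - <<'E'
from h import *
im=load("top0");T=cam(im)
c=im["color"][85:255,240:490,::-1]
c=cv2.resize(c,None,fx=3.2,fy=3.2,interpolation=cv2.INTER_CUBIC);cv2.imwrite("pics/crop1.png",c)
hsv=cv2.cvtColor(im["color"],cv2.COLOR_RGB2HSV)
m=cv2.inRange(hsv,(24,200,150),(34,255,255));m[:120]=0;m[170:]=0;m[:,:280]=0;m[:,330:]=0
ys,xs=np.nonzero(m);print(len(xs),xs.min(),xs.max(),ys.min(),ys.max())
r=cv2.minAreaRect(np.c_[xs,ys].astype(np.float32));print(r)
print(px2plane(im,T,cv2.boxPoints(r),0.101))
print("tray",px2plane(im,T,[(402,194),(475,198),(475,247),(400,244)],0.032))
E
```

```text
239 301 313 130 164
((306.8378601074219, 147.0270233154297), (34.19498825073242, 7.233555793762207), 80.53767395019531)
[[0.68446839 0.05973169 0.101     ]
 [0.68735558 0.03998136 0.101     ]
 [0.59273045 0.02642066 0.101     ]
 [0.58988756 0.04599141 0.101     ]]
tray [[ 0.50937158 -0.22615937  0.032     ]
 [ 0.49295775 -0.43758908  0.032     ]
 [ 0.35258187 -0.4296463   0.032     ]
 [ 0.36669326 -0.21465041  0.032     ]]
```

View pics/crop1.png

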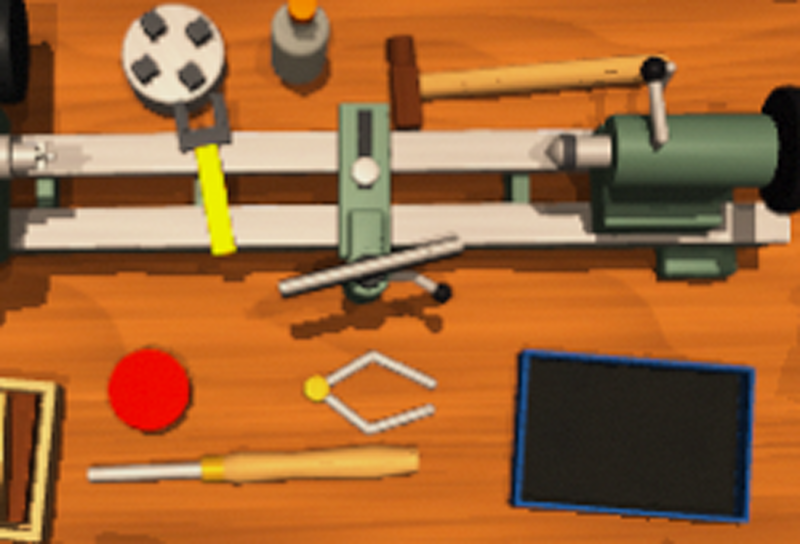

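The crop confirms it: the non-pink rest sits in the holder at crop (370,265) with its lock lever to the right. The spanner handle runs (208,150)→(225,250) with the dark jaws at the top. The pink ones are lying loose and aren't meant. I'll lift the arm clear and go above the spanner.

{"name": "carry_out", "arguments": {
  "plan": [
    [[0,0,-0.06,0],[0,0,-0.12,0],[0,0,-0.18,0],[0,0,-0.2,0],[-0.05,-0.03,-0.2,0],[-0.1,-0.06,-0.2,0.1],[-0.15,-0.09,-0.2,0.2],[-0.2,-0.12,-0.2,0.3],[-0.25,-0.145,-0.2,0.37],[-0.3,-0.175,-0.2,0.37]]
  ],
  "jaw": 0.45
}}

```text
t: 1.4
eef_pos: [0.4667, 0.3123, 0.4069]
orientation: [-3.142, -0.0, 2.171]
ft_force: [0.1, 0.3, -0.2]
gripper_width: 0.448
gripper_force: 0.0
```

```bash
python3 - <<'E'
from h import *
im=load("top0");T=cam(im)
c=lambda u,v:(240+u/3.2,85+v/3.2)
a=px2plane(im,T,[c(545,152),c(52,157)],.22);print("pts",a)
b=px2plane(im,T,[c(280,288),c(463,240)],.176);print("rest",b,b.mean(0),np.arctan2(*(b[0]-b[1])[[1,0]]))
w=px2plane(im,T,[c(60,137),c(570,132),c(60,250),c(570,244)],.095);print("ways",w)
print(state()["orientation"],state()["eef_pos"])
E
```

```text
pts [[ 0.64465416 -0.21754465  0.22      ]
 [ 0.64934279  0.16471704  0.22      ]]
rest [[ 0.54897309 -0.0103361   0.176     ]
 [ 0.58450289 -0.1578421   0.176     ]] [ 0.56673799 -0.0840891   0.176     ] 1.80716393165959
ways [[ 0.69719094  0.17582399  0.095     ]
 [ 0.69170068 -0.26740251  0.095     ]
 [ 0.5977367   0.17642753  0.095     ]
 [ 0.59310044 -0.26256964  0.095     ]]
[-3.14156336e+00 -1.01920572e-04  2.17138378e+00] [0.46671971 0.31233371 0.40693048]
```

{"name": "carry_out", "arguments": {
  "plan": [
    [[-0.06,0,0,-0.1],[-0.12,0,0,-0.22],[-0.18,0,0,-0.34],[-0.24,0,0,-0.46],[-0.3,0.009,0,-0.58],[-0.329,0.009,0.05,-0.7],[-0.329,0.009,0.11,-0.743],[-0.329,0.009,0.11,-0.743],[-0.329,0.009,0.11,-0.743],[-0.329,0.009,0.11,-0.743]]
  ]
}}

```text
t: 2.65
eef_pos: [0.6609, 0.0484, 0.3006]
orientation: [3.141, 0.006, -2.997]
ft_force: [-0.2, 0.1, -0.6]
gripper_width: 0.45
gripper_force: 0.0
```

```bash
python3 - <<'E'
from h import *
s=state();im=get_image("wrist");T=cam(im,s);save(im,"w1")
im["s"]=s;np.save("pics/w1.npy",im,allow_pickle=True)
hsv=cv2.cvtColor(im["color"],cv2.COLOR_RGB2HSV)
m=cv2.inRange(hsv,(22,180,120),(36,255,255))
n,l,st,_=cv2.connectedComponentsWithStats(m);k=1+np.argmax(st[1:,4]);ys,xs=np.nonzero(l==k)
r=cv2.minAreaRect(np.c_[xs,ys].astype(np.float32));print(r,len(xs))
print(px2plane(im,T,cv2.boxPoints(r),.101));print(s["eef_pos"],s["orientation"],s["joints"])
E
```

```text
((308.0, 174.5), (1.0, 0.0), -90.0) 2
[[0.67577461 0.04090512 0.101     ]
 [0.67577461 0.04090512 0.101     ]
 [0.67468567 0.04075709 0.101     ]
 [0.67468567 0.04075709 0.101     ]]
[0.66090216 0.04835856 0.30063283] [ 3.14148432  0.00553529 -2.99656577] [-0.32250536  0.41697328  0.27999106  1.4811005  -0.11860713  1.254576
  1.68682669]
```

View pics/w1.png

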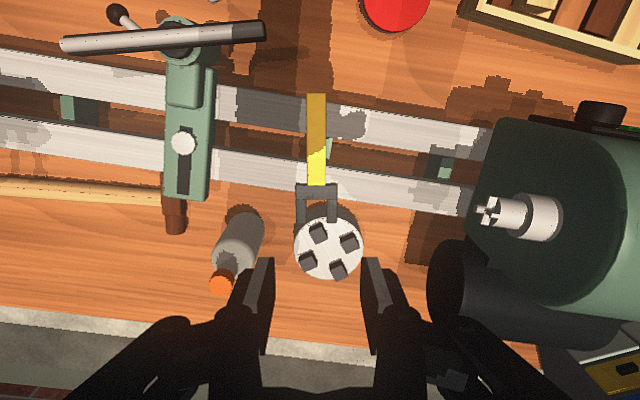

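The wrist view shows the spanner handle from (316,94) to (316,185) with the jaws below it, and the chuck further back. The rest bar runs from (62,44) to (265,30).

```bash
python3 - <<'E'
from h import *
im=load("w1");T=cam(im,im["s"])
hsv=cv2.cvtColor(im["color"],cv2.COLOR_RGB2HSV)
m=cv2.inRange(hsv,(20,120,60),(36,255,255));m[:90]=0;m[195:]=0;m[:,:295]=0;m[:,335:]=0
n,l,st,_=cv2.connectedComponentsWithStats(m);k=1+np.argmax(st[1:,4]);ys,xs=np.nonzero(l==k)
r=cv2.minAreaRect(np.c_[xs,ys].astype(np.float32));print(r,len(xs))
print(px2plane(im,T,cv2.boxPoints(r),.101))
print("spur",px2plane(im,T,[(478,213)],.22))
e=px2plane(im,T,[(62,40),(264,25),(62,48),(264,36)],.176);print("rest",e)
E
```

```text
((315.5, 139.0), (92.0, 19.0), 90.0) 1578
[[0.59321515 0.02769209 0.101     ]
 [0.59053022 0.0462508  0.101     ]
 [0.68416312 0.0604888  0.101     ]
 [0.68708791 0.04027326 0.101     ]]
spur [[0.65438636 0.16889215 0.22      ]]
rest [[ 0.57843552 -0.15621734  0.176     ]
 [ 0.54648726 -0.0076682   0.176     ]
 [ 0.58407477 -0.15672912  0.176     ]
 [ 0.55387379 -0.00697318  0.176     ]]
```

{"name": "carry_out", "arguments": {
  "plan": [
    [[-0.002,-0.001,0.04,0],[-0.003,-0.001,0.08,0],[-0.003,-0.001,0.12,0],[-0.003,-0.001,0.15,0],[-0.003,-0.001,0.17,0],[-0.003,-0.001,0.17,0],[-0.003,-0.001,0.17,0],[-0.003,-0.001,0.17,0],[-0.003,-0.001,0.17,0],[-0.003,-0.001,0.17,0]]
  ]
}}

```text
t: 3.95
eef_pos: [0.6627, 0.047, 0.1275]
orientation: [3.142, 0.001, -2.997]
ft_force: [-0.8, -0.0, -1.6]
gripper_width: 0.448
gripper_force: 0.0
```

{"name": "carry_out", "arguments": {
  "plan": [
    [[0,0,0.01,0],[0,0,0.02,0],[0,0,0.026,0],[0,0,0.03,0],[0,0,0.031,0],[0,0,0.031,0],[0,0,0.031,0],[0,0,0.031,0],[0,0,0.031,0],[0,0,0.031,0]]
  ]
}}

```text
t: 5.2
eef_pos: [0.6626, 0.047, 0.0962]
orientation: [3.142, 0.0, -2.997]
ft_force: [0.5, 1.1, -0.6]
gripper_width: 0.448
gripper_force: 0.0
```

{"name": "carry_out", "arguments": {
  "plan": [
    [[0,0,0,0],[0,0,0,0],[0,0,0,0],[0,0,0,0],[0,0,0,0],[0,0,0,0],[0,0,0,0],[0,0,0,0],[0,0,0,0],[0,0,0,0]]
  ],
  "jaw": 0.0
}}

```text
t: 6.45
eef_pos: [0.6626, 0.047, 0.0961]
orientation: [-3.142, 0.0, -2.997]
ft_force: [0.9, -0.5, -0.0]
gripper_width: 0.007
gripper_force: 0.0
```

The fingers closed on nothing, so the tips passed above the spanner. I'll reopen, check the spanner hasn't moved, and go lower.

{"name": "carry_out", "arguments": {
  "plan": [
    [[0,0,-0.01,0],[0,0,-0.01,0],[0,0,-0.01,0],[0,0,-0.01,0],[0,0,-0.01,0],[0,0,-0.01,0],[0,0,-0.01,0],[0,0,-0.01,0],[0,0,-0.01,0],[0,0,-0.01,0]]
  ],
  "jaw": 0.45
}}

```text
t: 7.7
eef_pos: [0.6626, 0.047, 0.1061]
orientation: [3.142, 0.0, -2.997]
ft_force: [-0.2, 0.4, 0.4]
gripper_width: 0.448
gripper_force: 0.0
```

```bash
python3 - <<'E'
from h import *
s=state();im=get_image("wrist");T=cam(im,s);print(s["eef_pos"],s["gripper_width"])
save(im,"w2");im["s"]=s;np.save("pics/w2.npy",im,allow_pickle=True)
E
```

```text
[0.66259428 0.04697153 0.10613533] 0.44760245098450185
```

View pics/w2.png

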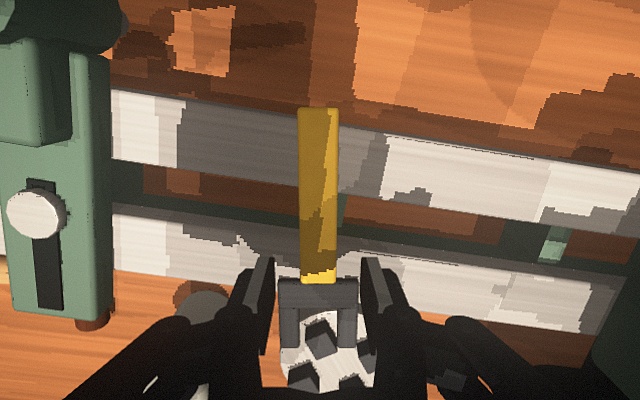

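```bash
python3 - <<'E'
from h import *
im=load("w2");s=im["s"];T=cam(im,s);P=pose(s)
# tool-frame points: finger inner faces at y=+-19, x=+-11, z varied
for z in(0,-.005,-.01,-.015,-.02,-.03):
    pts=[(P@np.array([x,y,z,1]))[:3] for x,y in((0,0),(.011,.019),(-.011,.019),(.011,-.019))]
    print(z,proj(im,T,pts).round().tolist())
print(px2plane(im,T,[(318,108),(318,282),(299,200),(338,200)],.101))
E
```

```text
0 [[317.0, 250.0], [354.0, 230.0], [352.0, 268.0], [279.0, 230.0]]
-0.005 [[317.0, 254.0], [355.0, 234.0], [353.0, 273.0], [278.0, 234.0]]
-0.01 [[317.0, 259.0], [356.0, 238.0], [354.0, 278.0], [277.0, 239.0]]
-0.015 [[317.0, 264.0], [357.0, 243.0], [355.0, 284.0], [276.0, 243.0]]
-0.02 [[317.0, 269.0], [358.0, 248.0], [356.0, 289.0], [275.0, 248.0]]
-0.03 [[316.0, 280.0], [360.0, 258.0], [359.0, 302.0], [273.0, 258.0]]
[[0.59183568 0.03745832 0.101     ]
 [0.6848492  0.05094482 0.101     ]
 [0.63851949 0.03438344 0.101     ]
 [0.6356632  0.05417495 0.101     ]]
```

{"name": "carry_out", "arguments": {
  "plan": [
    [[0,0,0.005,0],[0,0,0.01,0],[0,0,0.012,0],[0,0,0.013,0],[0,0,0.014,0],[0,0,0.015,0],[0,0,0.015,0],[0,0,0.015,0],[0,0,0.015,0],[0,0,0.015,0]]
  ]
}}

```text
t: 9.0
eef_pos: [0.6626, 0.047, 0.0912]
orientation: [-3.142, 0.0, -2.997]
ft_force: [-0.3, -0.4, 0.2]
gripper_width: 0.451
gripper_force: 0.0
```

{"name": "carry_out", "arguments": {
  "plan": [
    [[0,0,0,0],[0,0,0,0],[0,0,0,0],[0,0,0,0],[0,0,0,0],[0,0,0,0],[0,0,0,0],[0,0,0,0],[0,0,0,0],[0,0,0,0]]
  ],
  "jaw": 0.2
}}

```text
t: 10.25
eef_pos: [0.6626, 0.047, 0.0911]
orientation: [3.142, 0.0, -2.997]
ft_force: [0.1, 0.1, 0.5]
gripper_width: 0.2
gripper_force: 0.0
```

{"name": "carry_out", "arguments": {
  "plan": [
    [[0,0,0,0],[0,0,0,0],[0,0,0,0],[0,0,0,0],[0,0,0.001,0],[0,0,0.002,0],[0,0,0.003,0],[0,0,0.004,0],[0,0,0.005,0],[0,0,0.005,0]]
  ],
  "jaw": 0.4
}}

```text
t: 11.5
eef_pos: [0.6625, 0.047, 0.086]
orientation: [3.142, -0.0, -2.997]
ft_force: [-0.1, 0.7, 0.6]
gripper_width: 0.401
gripper_force: 0.0
```

{"name": "carry_out", "arguments": {
  "plan": [
    [[0,0,0,0],[0,0,0,0],[0,0,0,0],[0,0,0,0],[0,0,0,0],[0,0,0,0],[0,0,0,0],[0,0,0,0],[0,0,0,0],[0,0,0,0]]
  ],
  "jaw": 0.2
}}

```text
t: 12.75
eef_pos: [0.6626, 0.0469, 0.0861]
orientation: [3.142, 0.0, -2.997]
ft_force: [0.2, -0.8, 0.3]
gripper_width: 0.2
gripper_force: 0.0
```

```bash
python3 - <<'E'
from h import *
s=state();im=get_image("wrist");T=cam(im,s);print(s["eef_pos"],s["gripper_width"])
im["s"]=s;np.save("pics/w3.npy",im,allow_pickle=True)
cv2.imwrite("pics/w3.png",cv2.resize(im["color"][200:400,200:440,::-1],None,fx=3,fy=3,interpolation=cv2.INTER_CUBIC))
E
```

```text
[0.66256375 0.04693255 0.08609336] 0.19959746958842436
```

View pics/w3.png

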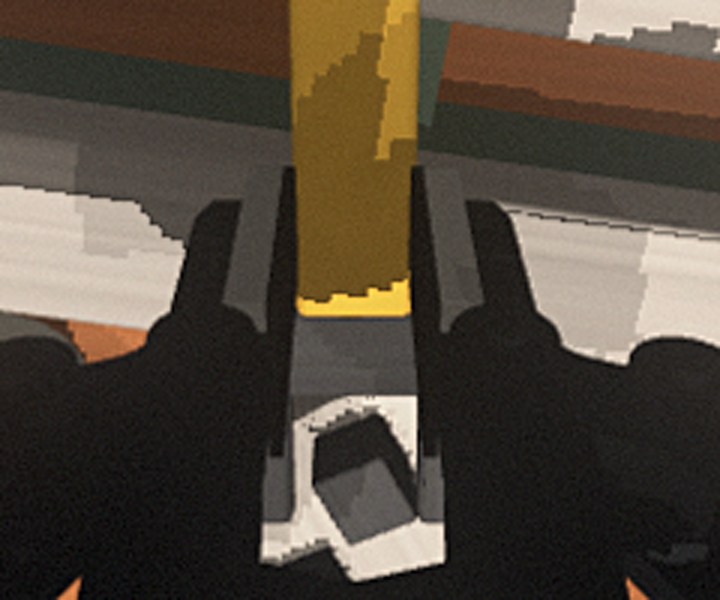

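The crop shows both pads right beside the handle, with inner faces at crop x≈296 and 412. Opening 0.2 may simply not be tight enough, so I'll close fully here.

{"name": "carry_out", "arguments": {
  "plan": [
    [[0,0,0,0],[0,0,0,0],[0,0,0,0],[0,0,0,0],[0,0,0,0],[0,0,0,0],[0,0,0,0],[0,0,0,0],[0,0,0,0],[0,0,0,0]]
  ],
  "jaw": 0.0
}}

```text
t: 14.05
eef_pos: [0.6626, 0.047, 0.0861]
orientation: [3.142, 0.0, -2.997]
ft_force: [0.2, -0.1, 0.2]
gripper_width: -0.003
gripper_force: 0.0
```

The fingers close fully even at TCP 0.086. Pad spacing and rows in both close-ups put the tips about 30 mm behind the reported TCP, so I'll keep going down in steps and watch the force.

{"name": "carry_out", "arguments": {
  "plan": [
    [[0,0,0,0],[0,0,0,0],[0,0,0,0],[0,0,0,0],[0,0,0.002,0],[0,0,0.005,0],[0,0,0.008,0],[0,0,0.01,0],[0,0,0.012,0],[0,0,0.012,0]]
  ],
  "jaw": 0.4
}}

```text
t: 15.3
eef_pos: [0.6624, 0.047, 0.0739]
orientation: [-3.142, -0.0, -2.997]
ft_force: [-0.5, -0.0, 0.8]
gripper_width: 0.399
gripper_force: 0.0
```

{"name": "carry_out", "arguments": {
  "plan": [
    [[0,0,0.001,0],[0,0,0.002,0],[0,0,0.003,0],[0,0,0.004,0],[0,0,0.005,0],[0,0,0.005,0],[0,0,0.005,0],[0,0,0.005,0],[0,0,0.005,0],[0,0,0.005,0]]
  ]
}}

```text
t: 16.55
eef_pos: [0.6626, 0.047, 0.0701]
orientation: [3.141, 0.0, -2.997]
ft_force: [-2.8, 0.9, 6.6]
gripper_width: 0.399
gripper_force: 3.0
```

Contact with the bed came at TCP 0.070, so the tips are about 25 mm behind the TCP at this opening. I'll back off 3.5 mm and close.

{"name": "carry_out", "arguments": {
  "plan": [
    [[0,0,-0.002,0],[0,0,-0.0035,0],[0,0,-0.0035,0],[0,0,-0.0035,0],[0,0,-0.0035,0],[0,0,-0.0035,0],[0,0,-0.0035,0],[0,0,-0.0035,0],[0,0,-0.0035,0],[0,0,-0.0035,0]]
  ],
  "jaw": 0.0
}}

```text
t: 17.8
eef_pos: [0.6626, 0.047, 0.0726]
orientation: [3.142, 0.0, -2.997]
ft_force: [0.1, 0.3, -1.9]
gripper_width: 0.204
gripper_force: 58.7
```

Spanner gripped at opening 0.204 with 58.7 N. I'll lift it high and carry it to the tray.

{"name": "carry_out", "arguments": {
  "plan": [
    [[0,0,-0.03,0],[0,0,-0.08,0],[0,0,-0.13,0],[0,0,-0.18,0],[0,0,-0.23,0],[0,0,-0.27,0],[0.025,-0.03,-0.29,0.1],[0.06,-0.07,-0.29,0.2],[0.09,-0.11,-0.29,0.3],[0.12,-0.15,-0.29,0.4]]
  ]
}}

```text
t: 19.05
eef_pos: [0.5643, -0.1201, 0.3628]
orientation: [3.141, 0.0, 2.681]
ft_force: [-0.2, 0.5, -1.5]
gripper_width: 0.208
gripper_force: 58.9
```

{"name": "carry_out", "arguments": {
  "plan": [
    [[0.006,-0.05,0,0.1],[0.012,-0.1,0,0.22],[0.018,-0.15,0,0.34],[0.024,-0.2,0,0.46],[0.03,-0.2465,0,0.58],[0.03,-0.2465,0.05,0.7],[0.03,-0.2465,0.1,0.791],[0.03,-0.2465,0.15,0.791],[0.03,-0.2465,0.2,0.791],[0.03,-0.2465,0.2,0.791]]
  ]
}}

```text
t: 20.3
eef_pos: [0.4278, -0.3252, 0.1598]
orientation: [-3.135, -0.003, 1.499]
ft_force: [0.1, 0.3, -1.3]
gripper_width: 0.209
gripper_force: 59.2
```

```bash
python3 - <<'E'
from h import *
s=state();im=get_image("wrist");print(s["eef_pos"],s["orientation"])
im["s"]=s;np.save("pics/w4.npy",im,allow_pickle=True);save(im,"w4")
E
```

```text
[ 0.42776361 -0.32523897  0.15979175] [-3.13453239e+00 -2.84719768e-03  1.49945289e+00]
```

View pics/w4.png

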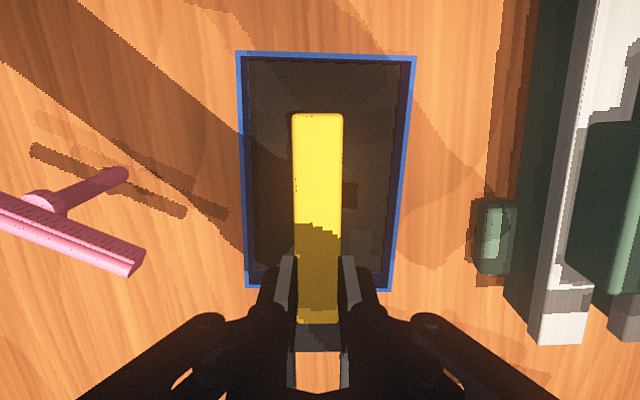

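The view shows the tray with top corners at (238,53), (416,58), (391,289) and (247,287), and the spanner held parallel to it over its middle.

```bash
python3 - <<'E'
from h import *
im=load("w4");T=cam(im,im["s"])
p=px2plane(im,T,[(236,51),(417,57),(391,291),(246,288)],.032);print(p,p.mean(0));print(state()["eef_pos"],state()["orientation"])
E
```

```text
[[ 0.37124226 -0.21654171  0.032     ]
 [ 0.50972006 -0.23097752  0.032     ]
 [ 0.48854723 -0.43817225  0.032     ]
 [ 0.35014361 -0.42540543  0.032     ]] [ 0.42991329 -0.32777423  0.032     ]
[ 0.42945902 -0.32684716  0.16235008] [-3.13929236e+00 -4.81687265e-04  1.49931852e+00]
```

{"name": "carry_out", "arguments": {
  "plan": [
    [[0,0,0.04,0],[0,0,0.08,0],[0,0,0.12,0],[0,0,0.145,0],[0,0,0.16,0],[0,0,0.168,0],[0,0,0.173,0],[0,0,0.176,0],[0,0,0.178,0],[0,0,0.178,0]]
  ]
}}

```text
t: 21.6
eef_pos: [0.4302, -0.327, -0.0153]
orientation: [3.141, 0.0, 1.5]
ft_force: [0.4, -0.2, -1.4]
gripper_width: 0.204
gripper_force: 59.2
```

{"name": "carry_out", "arguments": {
  "plan": [
    [[0,0,0.001,0],[0,0,0.002,0],[0,0,0.0025,0],[0,0,0.003,0],[0,0,0.003,0],[0,0,0.003,0],[0,0,0.003,0],[0,0,0.003,0],[0,0,0.003,0],[0,0,0.003,0]]
  ]
}}

```text
t: 22.85
eef_pos: [0.4301, -0.327, -0.0184]
orientation: [3.142, 0.0, 1.5]
ft_force: [0.7, -0.3, -1.1]
gripper_width: 0.206
gripper_force: 59.2
```

{"name": "carry_out", "arguments": {
  "plan": [
    [[0,0,0,0],[0,0,0,0],[0,0,0,0],[0,0,0,0],[0,0,-0.03,0],[0,0,-0.08,0],[0,0,-0.13,0],[0,0,-0.18,0],[0,0,-0.24,0],[0,0,-0.3,0]]
  ],
  "jaw": 0.45
}}

```text
t: 24.1
eef_pos: [0.4297, -0.3267, 0.2835]
orientation: [3.141, -0.0, 1.499]
ft_force: [1.7, -0.2, -0.5]
gripper_width: 0.446
gripper_force: 0.0
```

```bash
python3 - <<'E'
from h import *
s=state();im=get_image("wrist");T=cam(im,s);print(s["eef_pos"],s["orientation"])
im["s"]=s;np.save("pics/w5.npy",im,allow_pickle=True);save(im,"w5")
hsv=cv2.cvtColor(im["color"],cv2.COLOR_RGB2HSV);m=cv2.inRange(hsv,(22,150,60),(36,255,255))
n,l,st,_=cv2.connectedComponentsWithStats(m);k=1+np.argmax(st[1:,4]);ys,xs=np.nonzero(l==k)
r=cv2.minAreaRect(np.c_[xs,ys].astype(np.float32));print(r);p=px2plane(im,T,cv2.boxPoints(r),.01);print(p)
print(np.linalg.norm(p-np.roll(p,1,0),axis=1))
E
```

```text
[ 0.42967805 -0.32673608  0.2834823 ] [ 3.14148093e+00 -2.50696177e-04  1.49941719e+00]
((317.5, 128.0), (74.0, 15.0), 90.0)
[[ 0.42530292 -0.25614906  0.01      ]
 [ 0.44302569 -0.25744066  0.01      ]
 [ 0.43715267 -0.3468267   0.01      ]
 [ 0.41820192 -0.34544529  0.01      ]]
[0.08957813 0.01776977 0.08957878 0.01900104]
```

The spanner lies flat inside the tray and is released. Now I'll go above the rest.

{"name": "carry_out", "arguments": {
  "plan": [
    [[0,0,-0.05,0],[0.05,0.02,-0.08,0],[0.1,0.045,-0.08,0],[0.15,0.07,-0.08,-0.05],[0.2,0.09,-0.08,-0.1],[0.253,0.118,-0.08,-0.16],[0.253,0.118,-0.08,-0.194],[0.253,0.118,-0.08,-0.194],[0.253,0.118,-0.08,-0.194],[0.253,0.118,-0.08,-0.194]]
  ]
}}

```text
t: 25.4
eef_pos: [0.5654, -0.0839, 0.3618]
orientation: [3.141, -0.0, 1.789]
ft_force: [0.4, 1.0, -0.1]
gripper_width: 0.448
gripper_force: 0.0
```

```bash
python3 - <<'E'
from h import *
s=state();im=get_image("wrist");T=cam(im,s);print(s["eef_pos"],s["orientation"],s["ft_force"])
im["s"]=s;np.save("pics/w6.npy",im,allow_pickle=True);save(im,"w6")
E
```

```text
[ 0.56543417 -0.08390251  0.36176932] [ 3.14115870e+00 -7.88002147e-05  1.78858513e+00] [ 0.36668126  1.04815831 -0.14457863]
```

View pics/w6.png

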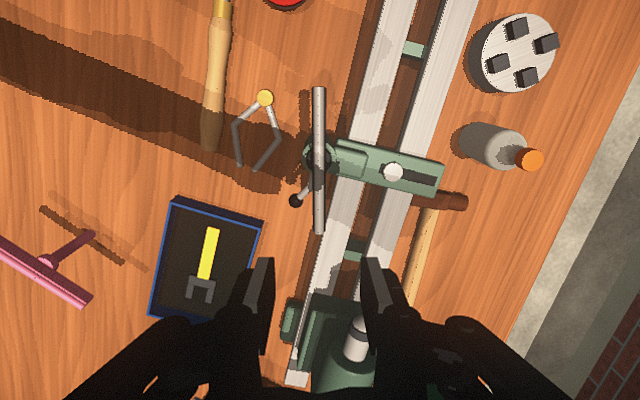

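The view shows the spanner in the tray at (203,265), clear of the walls. The rest bar runs straight down the image from (319,87) to (319,234), so its angle matches the tool yaw. I'll measure both ends and the bed edges.

```bash
python3 - <<'E'
from h import *
im=load("w6");T=cam(im,im["s"])
g=cv2.cvtColor(im["color"],cv2.COLOR_RGB2GRAY).astype(int)
for r in (95,110,125,140,160,180,200,220,230): print(r,g[r,308:332].tolist())
print(g[82:92,319].tolist(),g[228:240,319].tolist())
# bed edges from top image
t=load("top0");Tt=cam(t);G=cv2.GaussianBlur(cv2.cvtColor(t["color"],cv2.COLOR_RGB2GRAY),(1,3),0).astype(float)
for lo,hi,sg,nm in((118,132,1,"back"),(155,170,-1,"front"),(134,145,-1,"b-slot"),(143,155,1,"f-slot")):
    P=[];
    for u in list(range(262,295))+list(range(318,340))+list(range(372,405)):
        d=sg*np.gradient(G[lo:hi,u]);k=np.argmax(d)
        if 0<k<len(d)-1:
            a,b,c=d[k-1:k+2];P.append((u,lo+k+.5*(a-c)/(a-2*b+c+1e-9)))
    w=px2plane(t,Tt,P,.095)
    for _ in range(5):
        f=np.polyfit(w[:,1],w[:,0],1);e=abs(np.polyval(f,w[:,1])-w[:,0]);w=w[e<max(.0015,1.5*np.median(e))]
    print(nm,f,len(w),e.max())
E
```

```text
95 [65, 94, 146, 92, 41, 87, 137, 166, 183, 169, 170, 235, 198, 178, 165, 133, 72, 54, 87, 137, 131, 130, 127, 129]
110 [80, 105, 174, 151, 25, 78, 132, 165, 179, 194, 221, 228, 198, 177, 170, 131, 63, 61, 117, 138, 132, 128, 132, 139]
125 [86, 68, 95, 133, 27, 70, 134, 160, 180, 176, 171, 232, 196, 176, 167, 128, 55, 63, 119, 134, 141, 138, 139, 135]
140 [54, 54, 56, 52, 42, 68, 112, 162, 178, 194, 215, 223, 196, 179, 165, 128, 54, 43, 51, 56, 59, 56, 58, 59]
160 [37, 47, 44, 36, 40, 47, 99, 145, 167, 161, 145, 208, 188, 170, 157, 124, 51, 39, 59, 73, 71, 61, 44, 73]
180 [69, 82, 89, 88, 48, 41, 63, 86, 83, 85, 90, 95, 91, 83, 83, 81, 35, 49, 77, 71, 74, 71, 62, 61]
200 [144, 149, 152, 160, 109, 31, 79, 138, 161, 170, 186, 199, 188, 177, 161, 125, 45, 57, 80, 78, 83, 81, 61, 88]
220 [155, 157, 159, 163, 150, 24, 72, 133, 162, 174, 187, 196, 181, 175, 165, 124, 44, 39, 114, 207, 226, 219, 212, 217]
230 [165, 151, 81, 85, 82, 49, 73, 134, 161, 173, 187, 197, 185, 173, 162, 118, 28, 123, 233, 217, 217, 218, 213, 204]
[130, 126, 123, 127, 102, 228, 232, 226, 231, 231] [192, 193, 197, 192, 197, 209, 160, 89, 85, 79, 81, 79]
back [0.01672693 0.69867208] 55 0.0010141846928609644
front [0.01222586 0.59889621] 60 0.0005686964675457595
b-slot [0.01137572 0.66393866] 88 0.0007432210850406573
f-slot [0.01258878 0.63348271] 87 0.0011793642909588842
```

```bash
python3 - <<'E'
from h import *
im=load("w6");T=cam(im,im["s"])
p=px2plane(im,T,[(318.6,87),(318.8,234.5)],.177);d=p[0]-p[1];print(p,p.mean(0),np.linalg.norm(d),np.arctan2(d[1],d[0]))
print(px2plane(im,T,[(318.6,95),(318.8,230)],.181).mean(0))
s=state();Y=s["orientation"][2];D=p.mean(0)-s["eef_pos"];print(D[0]*np.cos(Y)+D[1]*np.sin(Y),D[0]*np.sin(Y)-D[1]*np.cos(Y),Y)
E
```

```text
[[ 0.54946646 -0.00890424  0.177     ]
 [ 0.58251146 -0.15729423  0.177     ]] [ 0.56598896 -0.08309923  0.177     ] 0.15202487876228624 1.7899111737802675
[ 0.56597338 -0.08311141  0.181     ]
0.0005056417294970889 0.0006425117501117753 1.7889665417079659
```

{"name": "carry_out", "arguments": {
  "plan": [
    [[0,0.0005,0.05,0],[0,0.0005,0.1,0],[0,0.0005,0.15,0],[0,0.0005,0.18,0],[0,0.0005,0.2,0],[0,0.0005,0.21,0],[0,0.0005,0.217,0],[0,0.0005,0.222,0],[0,0.0005,0.222,0],[0,0.0005,0.222,0]]
  ]
}}

```text
t: 26.7
eef_pos: [0.5666, -0.0829, 0.1401]
orientation: [3.141, 0.0, 1.791]
ft_force: [-0.2, 0.4, -0.0]
gripper_width: 0.445
gripper_force: 0.0
```

{"name": "carry_out", "arguments": {
  "plan": [
    [[0,0,0,0],[0,0,0,0],[0,0,0,0],[0,0,0,0],[0,0,0,0],[0,0,0,0],[0,0,0,0],[0,0,0,0],[0,0,0,0],[0,0,0,0]]
  ],
  "jaw": 0.0
}}

```text
t: 27.95
eef_pos: [0.5667, -0.0828, 0.1402]
orientation: [3.141, 0.0, 1.791]
ft_force: [0.1, 0.1, 6.0]
gripper_width: 0.142
gripper_force: 60.9
```

Gripped at opening 0.142 with 60.9 N. I'll lift a few mm, then turn the bar parallel (0.231 rad).

{"name": "carry_out", "arguments": {
  "plan": [
    [[0,0,-0.002,0],[0,0,-0.004,0],[0,0,-0.006,0],[0,0,-0.008,0],[0,0,-0.008,0.03],[0,0,-0.008,0.06],[0,0,-0.008,0.1],[0,0,-0.008,0.13],[0,0,-0.008,0.155],[0,0,-0.008,0.155]]
  ]
}}

```text
t: 29.2
eef_pos: [0.5659, -0.0829, 0.1476]
orientation: [-3.141, -0.0, 1.558]
ft_force: [0.3, 0.0, -5.8]
gripper_width: 0.144
gripper_force: 59.6
```

```bash
python3 - <<'E'
from station import state
s=state();print(s["eef_pos"],s["orientation"],s["ft_force"],s["ft_torque"],s["gripper_width"])
E
```

```text
[ 0.56586595 -0.08286419  0.14755969] [-3.14083331e+00 -2.87900931e-05  1.55832890e+00] [ 0.27533485  0.04872483 -5.79874838] [-0.08714269 -0.21749133 -0.04565629] 0.143503029540352
```

Only the rest's weight (5.8 N) shows and there's no side load. Lifting the remaining 31.6 mm.

{"name": "carry_out", "arguments": {
  "plan": [
    [[0,0,-0.005,0],[0,0,-0.01,0],[0,0,-0.015,0],[0,0,-0.02,0],[0,0,-0.025,0],[0,0,-0.029,0],[0,0,-0.0315,0],[0,0,-0.0315,0],[0,0,-0.0315,0],[0,0,-0.0315,0]]
  ]
}}

```text
t: 30.45
eef_pos: [0.5661, -0.0829, 0.1789]
orientation: [-3.141, 0.0, 1.558]
ft_force: [0.1, 0.3, -6.5]
gripper_width: 0.142
gripper_force: 59.6
```

```bash
python3 - <<'E'
from h import *
s=state();print(s["eef_pos"],s["orientation"],s["ft_force"],s["gripper_width"])
a=get_image("wrist")["color"];b=get_image("scene")["color"]
b=cv2.resize(b[130:290,160:400],(800,533),interpolation=cv2.INTER_CUBIC)
cv2.imwrite("pics/f1.png",b[:,:,::-1]);cv2.imwrite("pics/f2.png",a[:,:,::-1])
E
```

```text
[ 0.56610659 -0.08286958  0.17892326] [-3.14128025e+00  1.26882928e-05  1.55817359e+00] [ 0.05500914  0.33628273 -6.52285162] 0.14156897660753134
```

View pics/f2.png

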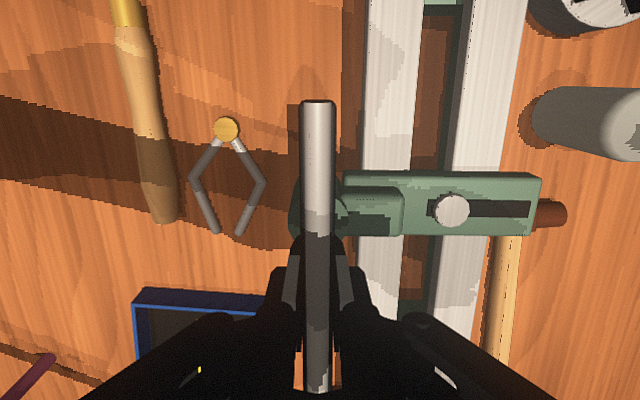

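The bar stands parallel to the bed in the jaws, with its far end at (318,101), and the post is still in the boss. I'll check the height from that end's pixel.

```bash
python3 - <<'E'
from h import *
s=state();im=get_image("wrist");T=cam(im,s)
g=cv2.cvtColor(im["color"],cv2.COLOR_RGB2GRAY).astype(int)
print(g[94:106,318].tolist());
for r in(110,150,190,225):print(r,g[r,296:342].tolist())
u=np.array([.0126,1])/np.hypot(.0126,1);n=np.array([u[1],-u[0]]);c=np.array([.566,-.083])
for z in(.211,.215,.219):
    e=c+.075*u;print(z,proj(im,T,[[*e,z],[*(e-.02*u-.007*n),z-.004],[*(e-.02*u+.007*n),z-.004]]).round(1).tolist())
E
```

```text
[126, 132, 130, 127, 140, 96, 40, 46, 50, 232, 237, 230]
110 [85, 70, 53, 44, 50, 67, 70, 84, 115, 134, 149, 160, 167, 176, 179, 183, 188, 200, 206, 218, 228, 235, 230, 219, 210, 205, 194, 186, 185, 178, 169, 164, 151, 141, 122, 92, 77, 65, 51, 39, 87, 171, 158, 160, 147, 75]
150 [71, 69, 69, 33, 46, 51, 61, 73, 92, 129, 148, 156, 166, 173, 180, 185, 189, 195, 202, 209, 217, 224, 219, 209, 205, 201, 190, 187, 181, 180, 168, 159, 148, 131, 108, 76, 66, 59, 46, 61, 115, 133, 135, 119, 49, 62]
190 [45, 50, 46, 46, 31, 44, 51, 59, 76, 117, 139, 150, 166, 169, 179, 186, 189, 192, 195, 201, 207, 212, 206, 209, 199, 194, 191, 184, 182, 174, 167, 154, 145, 121, 86, 65, 57, 53, 44, 42, 54, 57, 45, 49, 54, 57]
225 [51, 46, 50, 45, 34, 30, 41, 44, 53, 82, 106, 116, 129, 137, 141, 148, 155, 158, 163, 164, 170, 171, 172, 168, 168, 165, 163, 159, 154, 148, 147, 134, 131, 100, 63, 55, 46, 37, 39, 51, 53, 53, 51, 45, 57, 50]
0.211 [[319.1, 104.8], [301.4, 156.2], [336.6, 156.1]]
0.215 [[319.1, 105.6], [301.0, 158.3], [337.2, 158.3]]
0.219 [[319.2, 106.4], [300.5, 160.6], [337.7, 160.5]]
```

Image and kinematics agree: measured lift is 38.7 of 39 mm. I'll make the last 0.3 mm correction, confirm, and hand in.

{"name": "carry_out", "arguments": {
  "plan": [
    [[0,0,-0.0003,0],[0,0,-0.0003,0],[0,0,-0.0003,0],[0,0,-0.0003,0],[0,0,-0.0003,0],[0,0,-0.0003,0],[0,0,-0.0003,0],[0,0,-0.0003,0],[0,0,-0.0003,0],[0,0,-0.0003,0]]
  ]
}}

```text
t: 31.85
eef_pos: [0.5663, -0.0829, 0.1794]
orientation: [3.142, -0.0, 1.558]
ft_force: [-0.2, 0.8, -5.4]
gripper_width: 0.142
gripper_force: 59.6
```

```bash
python3 - <<'E'
from station import state,sign_off
s=state();print(s["eef_pos"],s["orientation"],s["ft_force"],s["gripper_width"])
print(sign_off())
E
```

```text
[ 0.56625305 -0.08285254  0.17941831] [ 3.14150400e+00 -7.59831101e-05  1.55817732e+00] [-0.21114735  0.7868612  -5.40126759] 0.14191347161902682
the job is handed in; nothing more can be done
None
```

The spanner lies flat and released in the blue tray; the tool rest is turned parallel to the bed, drawn up 39 mm by the arm's own reading to the height of the centres, and still held for you to lock (handed in at 32 s, no verdict shown).

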